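Fetch a hollow extruder die from its tray and lay it in the end cap

ROBOT

A 7-joint arm with a two-finger parallel gripper is mounted at the origin on the work surface. World frame = base frame: x ahead of the robot, y to its left, z up, the work surface at z = 0. Lengths are in mm, angles in rad, forces in N, time in s.
With the tool pointing down it reaches from about 400 to 850 mm from the base axis. Payload 4.4 kg.
Tool frame: the origin (TCP) lies at the very end of the fingers, on their centre line; the grasp point (between the pads) lies 19 mm behind it; z points along the fingers, y is the direction in which the jaws open and shut (so a half turn about z gives the same grasp; the last joint's range is limited). The gripper opens to 94 mm and grips with 3 to 60 N. Pads are 16 mm wide; open, the fingers measure 119 mm over their backs; the gripper's body (75 mm by 177 mm) begins 78 mm behind the grasp point.
Start: joints at [1.148, 0.628, 0.038, 1.517, -0.027, 0.996, -0.02], TCP at [227.061, -609.067, 174.378] pointing down, gripper open.
Joint ranges: [-3.06, 3.06], [-0.37, 2.12], [-1.25, 1.32], [0.18, 2.47], [-1.1, 4.24], [0.23, 1.98], [-2.94, 2.94]. Speed limits (rad/s): [2.57, 2.57, 3.14, 3.14, 3.14, 3.14, 3.14].

INTERFACE

Orientations are given as [roll, pitch, yaw] about the fixed x, y, z axes, in that order (R = Rz(yaw) Ry(pitch) Rx(roll)).
In Python, from workcell import monitor, cams, ctrl gives the robot as it stands.
- The arm moves only by the tool apply_moves, never from a script. Its argument "moves" is a list of rows, each a list of 2 entries, a list of its own where there are three numbers: the shift along the tool's x, y, z in m, then the turn about the tool's z in rad. A call has 1 to 12 rows; each row shifts and turns the pose as measured when the row begins, along the tool's axes as they then stand; what a row does not reach is not made up. A row lasts 1/8 s, in which the tool goes at most 62.5 mm and 10.7 degrees, less where a joint would pass 70% of its speed; a pose out of reach is approached as far as the arm can. A call is refused whole if a number of a shift passes 0.0625 or a number of a turn 0.188, either way. A call with a gripper value outside its range is refused whole. "gripper" is the opening, from 0 (shut) to 1 (fully open), set as the call begins (left out, the last holds). The fingers move at their own pace and stop on an object; the grip force is fixed at half the most. Time passes only in rows, so rows that do not move let the fingers close. It gives the time, the measured TCP pose, the force and the opening at its end, in the units of the state.
- monitor.read_state(): the state, without advancing time (a new reading comes with each control period).
- cams.grab_frame(name): name is "side" or "top" or "wrist"; returns a dict with "frame" (420x560x3 uint8, red, green, blue), "range_z" (420x560 float32, mm along the optical axis (not along the pixel's ray), 0 where there is no reading), "camera_matrix" (3x3 intrinsics, pixels), "extrinsics" (4x4, takes a point from world to camera coordinates). Camera axes: x right, y up, looking along -z (the intrinsics and any distortion apply to the point x, -y, -z); pixel columns grow to the right and rows downward; lengths in mm; the calibration is good to about 2 mm. A picture is of the moment at which its call begins.
- ctrl.job_done(): hands the job in, once; it reports no verdict.
The state is a dict: "time_s": time; "joint_pos": joint angles; "joint_velocities": joint speeds; "tau": joint torques, N m; "eef_pos": TCP position; "tcp_rot": TCP orientation; "ft_force": force on the tool from outside, world axes, zero at the start; "ft_torque": the same for the moment, N m; "finger_gap": opening from 0.0 (shut) to 1.0 (fully open).
Only numpy, scipy, OpenCV 4.12 (cv2) and the standard library are available. Lean on these libraries where they do the work, as an engineer would, in place of code of your own. Each camera call takes 0.05 s, during which the arm holds its last target. There are 200 camera calls.

TASK

Get the clay extruder ready for square tube: in the wooden die tray, push aside the keeper that holds the die with the square opening, lift that die level and straight up out of its pocket by its bridge, and lay it, bridge up, flat on the floor of the extruder's open end cap; set it down, do not drop it. Leave the other two dies in their pockets under their keepers, and do not disturb the pots on the bench.

Things in the scene. Friction and masses are not known exactly. Their poses are not given: they have to be found in the camera images.
- die_square_grip (a point): Middle of the bridge bar of the die with the SQUARE opening: on the disc's axis, 38 mm above its underside; z up. The bar is steel, 74 mm long (along y), 10 mm wide (along x), 16 mm high (30 to 46 mm above the underside), on 10 x 6 mm legs 34 mm from the centre, with an 8 mm bolt in the middle below it. It is the only thing to grip. It lies along the row of pockets to within 0.4 rad.
- die_square: Underside centre of that die, z up: a loose steel disc 80 mm across, 8 mm thick, 0.2 to 0.4 kg, bridge on top; on its top a dark square outline 46 mm wide around a 30 mm steel square. It lies sunk in one of the three pockets, 1.5 mm play all round.
- die_round_grip (a point): The same point of the die with the ROUND opening (dark ring 50 mm across); otherwise the same die. Stays in its pocket.
- die_triangle_grip (a point): The same point of the die with the TRIANGULAR opening; otherwise the same die. Stays in its pocket.
- cap_seat (a point): Centre of the inner floor of the extruder's end cap: an open round aluminium cap, mouth up, fixed on a 135 mm square, 10 mm thick wooden board fixed to the bench. Inside 96 mm across, outside 112 mm (two lugs reach 70 mm from the centre); its floor lies 16 mm above the bench and its rim 12 mm above the floor. z up.
- bowl_rim (a point): Centre of the mouth of a terracotta bowl, 120 mm across and 50 mm high: a bystander.
- mug_rim (a point): Centre of the mouth of a white mug, 80 mm across and 90 mm high: a bystander.
- vase: Foot of a small terracotta vase, 80 mm across and 115 mm high: a bystander.
- tray: Underside centre of the die tray: a plywood block 150 (x) x 320 (y) x 16 mm, fixed to the bench. Three round pockets in a row along y, 83 mm across, 10 mm deep, 100 mm apart, 18 mm to +x of the centre; a keeper at each, along the tray's -x edge (nearest the robot). z up.
- pocket_left (a point): Centre of the floor of the tray's pocket at the +y end of the row, 6 mm above the bench. Axes as the tray's.
- keeper_left (a joint): Turn angle of the keeper at pocket_left, rad, counter-clockwise from above positive. 0: it points at the pocket's centre, its tip over the disc's edge, and blocks the die. Beyond 0.85 either way it is clear; stops at 1.75 either way. Starts within 0.2 of 0. Pivot: upright, 66 mm to -x of the pocket's centre. 1.5 N sideways on the tab turns it; it stays where it is left.
- tab_left (a point): Top of the upright tab of the keeper at pocket_left, 43 mm above the bench. The keeper is a flat steel finger 44 x 12 x 4 mm, 17 to 21 mm above the bench, its tip 36 mm from its pivot; the tab is 8 mm square, 22 mm high, 22 mm from the pivot. Its x points from pivot to tip.
- pocket_middle (a point): Centre of the floor of the tray's pocket at the middle of the row, 6 mm above the bench. Axes as the tray's.
- keeper_middle (a joint): Turn angle of the keeper at pocket_middle, rad, counter-clockwise from above positive. 0: it points at the pocket's centre, its tip over the disc's edge, and blocks the die. Beyond 0.85 either way it is clear; stops at 1.75 either way. Starts within 0.2 of 0. Pivot: upright, 66 mm to -x of the pocket's centre. 1.5 N sideways on the tab turns it; it stays where it is left.
- tab_middle (a point): Top of the upright tab of the keeper at pocket_middle, 43 mm above the bench. The keeper is a flat steel finger 44 x 12 x 4 mm, 17 to 21 mm above the bench, its tip 36 mm from its pivot; the tab is 8 mm square, 22 mm high, 22 mm from the pivot. Its x points from pivot to tip.
- pocket_right (a point): Centre of the floor of the tray's pocket at the -y end of the row, 6 mm above the bench. Axes as the tray's.
- keeper_right (a joint): Turn angle of the keeper at pocket_right, rad, counter-clockwise from above positive. 0: it points at the pocket's centre, its tip over the disc's edge, and blocks the die. Beyond 0.85 either way it is clear; stops at 1.75 either way. Starts within 0.2 of 0. Pivot: upright, 66 mm to -x of the pocket's centre. 1.5 N sideways on the tab turns it; it stays where it is left.
- tab_right (a point): Top of the upright tab of the keeper at pocket_right, 43 mm above the bench. The keeper is a flat steel finger 44 x 12 x 4 mm, 17 to 21 mm above the bench, its tip 36 mm from its pivot; the tab is 8 mm square, 22 mm high, 22 mm from the pivot. Its x points from pivot to tip.
Mind the look-alikes: they are no part of the job. What is shaped like the die_square but purple is not meant. What is meant by the part that bears cap_seat is not orange, and is the larger of those in its own colour.

How it is judged:
By the outcome, as a careful person would: the job done as asked, in the order asked, and still so for the second after the job is handed in, with the robot touching nothing.
It also fails if it takes over 61 s, if anything falls off the work surface, if the arm or the gripper's body presses on something with over 40 N, if the wrist force passes 120 N, or if a joint passes its speed limit or range.

## Working session

There is one attempt and no reset: what is moved stays moved. The work goes in short steps, Python scripts to look and compute and a tool call to move; the robot and the scene stay as the last step left them, time stands still between calls to the robot, and variables do not carry over. Pictures are saved under pics/ and viewed, about 8 in all and at most 12, crops included, and the job is handed in when it is done.

Besides the shell and the picture viewer there is one more tool, called after "Call:" as name(argument=value, ...) on one line, values as JSON. apply_moves: Moves the arm, as the interface text tells. Its arguments: {"type":"object","properties":{"moves":{"type":"array","items":{"type":"array"}},"gripper":{"type":"number"}},"required":["moves"]}

```bash
mkdir -p pics; cat > h.py <<'E'
import numpy as np, cv2
from workcell import monitor, cams, ctrl
def grab(n):
    g=cams.grab_frame(n); return g
def save(g,name,crop=None,scale=1):
    im=cv2.cvtColor(g["frame"],cv2.COLOR_RGB2BGR)
    if crop: r0,r1,c0,c1=crop; im=im[r0:r1,c0:c1]
    if scale!=1: im=cv2.resize(im,None,fx=scale,fy=scale,interpolation=cv2.INTER_CUBIC)
    cv2.imwrite("pics/"+name,im)
def ray(g,u,v):
    K=np.array(g["camera_matrix"]);E=np.array(g["extrinsics"])
    d=np.linalg.inv(K)@np.array([u,v,1.]); d=np.array([d[0],-d[1],-d[2]])
    R=E[:3,:3]; return -R.T@E[:3,3], R.T@d
def onz(g,u,v,z):
    o,d=ray(g,u,v); return o+d*(z-o[2])/d[2]
def cloud(g):
    K=np.array(g["camera_matrix"]);E=np.array(g["extrinsics"]);D=g["range_z"].astype(float)
    v,u=np.mgrid[:D.shape[0],:D.shape[1]]
    p=np.stack([(u-K[0,2])/K[0,0]*D,-(v-K[1,2])/K[1,1]*D,-D],-1)
    P=(p-E[:3,3])@E[:3,:3]; P[D<=0]=np.nan; return P
def pix(g,p):
    K=np.array(g["camera_matrix"]);E=np.array(g["extrinsics"]); c=E[:3,:3]@np.array(p)+E[:3,3]
    q=K@np.array([c[0],-c[1],-c[2]]); return q[:2]/q[2]
E
python3 - <<'E'
from h import *
s=monitor.read_state()
print({k:np.round(v,3).tolist() for k,v in s.items()})
a=grab("top");b=grab("side")
import pickle; pickle.dump((a,b),open("f0.pkl","wb"))
im=np.vstack([a["frame"],b["frame"]])
save(a,"top0.png",scale=1.42);save(b,"side0.png",scale=1.42)
print(a["camera_matrix"],a["extrinsics"])
print(b["extrinsics"],a.keys())
E
```

```text
{'time_s': 0.0, 'joint_pos': [1.148, 0.629, 0.038, 1.518, -0.027, 0.996, -0.02], 'joint_velocities': [-0.001, -0.001, -0.0, 0.001, 0.0, 0.002, -0.001], 'tau': [-0.0, -54.974, 1.144, -18.664, -0.052, 0.023, 0.0], 'eef_pos': [226.768, -608.366, 173.456], 'tcp_rot': [-3.14, 0.0, 0.357], 'ft_force': [0.412, 0.226, -0.273], 'ft_torque': [0.014, -0.002, 0.004], 'finger_gap': 1.002}
[[439.62189959   0.         280.60924157]
 [  0.         439.62189959 211.13272442]
 [  0.           0.           1.        ]] [[ 4.04600753e-03 -9.99956094e-01  8.45223202e-03 -8.87596117e+01]
 [ 9.91139687e-01  5.13220189e-03  1.32724458e-01 -5.66794593e+02]
 [-1.32762009e-01  7.84033844e-03  9.91116935e-01 -1.24314591e+03]
 [ 0.00000000e+00  0.00000000e+00  0.00000000e+00  1.00000000e+00]]
[[-9.26540667e-01 -3.75979654e-01 -1.27158386e-02  4.85954681e+02]
 [ 2.02152864e-01 -5.26109970e-01  8.26040265e-01 -2.27028787e+02]
 [-3.17264262e-01  7.62789355e-01  5.63467646e-01 -7.93835809e+02]
 [ 0.00000000e+00  0.00000000e+00  0.00000000e+00  1.00000000e+00]] dict_keys(['frame', 'range_z', 'camera_matrix', 'extrinsics'])
```

View pics/top0.png

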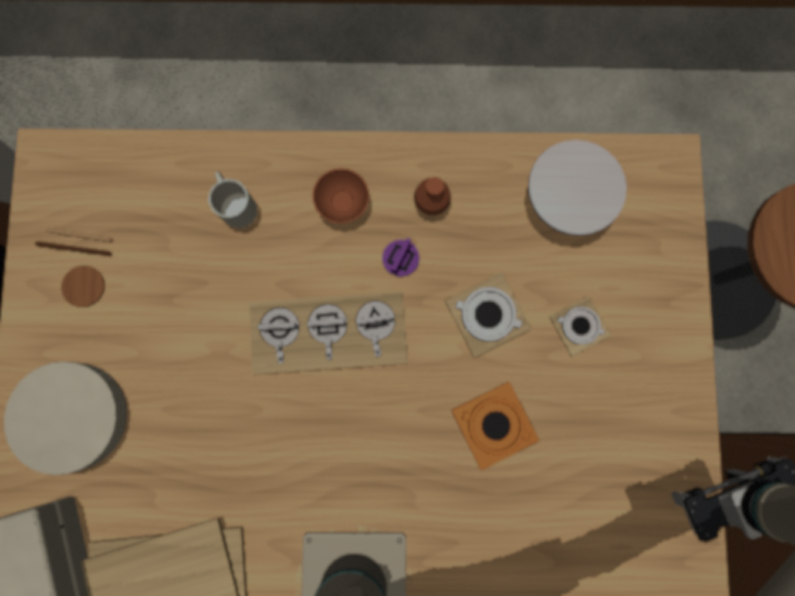

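View pics/side0.png

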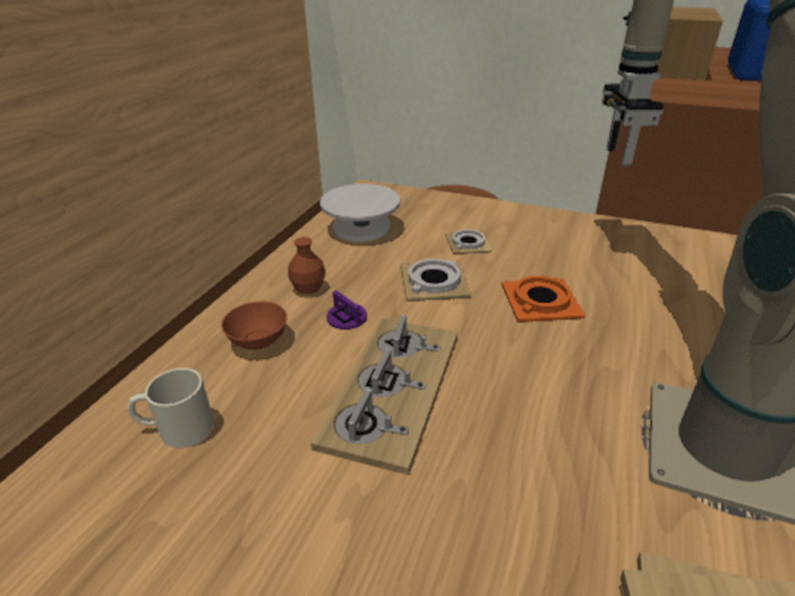

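The top view shows these candidates (pixels in the scaled picture).
- **Dies:** round at (279,327), square in the middle pocket at (327,323), triangle at (376,320), and a purple look-alike at (401,257).
- **Caps:** large grey at (489,314), small grey at (580,326) and orange at (495,426).

I choose the middle die and the large grey cap, and will check both in a close crop while measuring.

```bash
python3 - <<'E'
from h import *
import pickle; a,b=pickle.load(open("f0.pkl","rb"))
save(a,"crop0.png",(195,270,170,380),3.8)
for n,(u,v,z) in dict(sq=(327,323,14),rd=(279,327,14),tri=(376,320,14),cap=(489,314,28),tabm=(328.5,349,43),tabl=(281,350,43),tabr=(377,345,43),c1=(250,305,16),c2=(404,294,16),c3=(407,363,16),c4=(254,374,16)).items():
    print(n,np.round(onz(a,u/1.42,v/1.42,z),1))
# by depth: top-surface points
P=cloud(a)
for n,(c,r) in dict(tray=(((560,120),120)),).items(): pass
def sel(x0,x1,y0,y1,z0,z1):
    m=(P[...,0]>x0)&(P[...,0]<x1)&(P[...,1]>y0)&(P[...,1]<y1)&(P[...,2]>z0)&(P[...,2]<z1); return P[m]
c=onz(a,489/1.42,314/1.42,28)
q=sel(c[0]-75,c[0]+75,c[1]-75,c[1]+75,22,40); print("cap rim",len(q),q.mean(0), cv2.fitEllipse(q[:,:2].astype(np.float32)))
s=onz(a,327/1.42,323/1.42,14)
q=sel(s[0]-45,s[0]+45,s[1]-200,s[1]+200,38,70); print("bars",len(q))
for k in q[np.argsort(q[:,1])]: print(np.round(k).astype(int).tolist(),end=' ')
E
```

```text
sq [521.   62.1  14. ]
rd [512.2 161.5  14. ]
tri [527.8 -39.7  14. ]
cap [ 540.  -273.3   28. ]
tabm [465.5  54.9  43. ]
tabl [463.  150.7  43. ]
tabr [474. -43.  43.]
c1 [557.7 222.7  16. ]
c2 [582.5 -97.8  16. ]
c3 [ 438.9 -104.4   16. ]
c4 [415.1 209.5  16. ]
cap rim 312 [ 540.84564727 -272.06726627   26.30334747] ((540.6066284179688, -272.1473083496094), (101.91964721679688, 111.36470031738281), 163.08062744140625)
bars 315
[533, -73, 55] [531, -73, 49] [529, -73, 42] [537, -73, 47] [528, -70, 54] [531, -70, 55] [533, -70, 55] [537, -70, 47] [531, -67, 53] [528, -67, 47] [537, -67, 52] [534, -67, 47] [531, -64, 53] [528, -64, 51] [533, -64, 54] [536, -64, 54] [528, -61, 50] [534, -61, 52] [531, -61, 50] [526, -61, 39] [528, -59, 52] [531, -59, 54] [534, -59, 50] [526, -59, 44] [528, -56, 53] [531, -56, 51] [534, -56, 52] [525, -56, 47] [525, -53, 50] [528, -53, 51] [531, -53, 51] [534, -53, 51] [528, -50, 50] [534, -50, 52] [531, -50, 50] [526, -50, 47] [528, -47, 54] [531, -47, 53] [525, -47, 48] [534, -47, 49] [525, -44, 52] [531, -44, 53] [523, -44, 45] [529, -44, 45] [480, -
[... 3239 characters left out ...]
, 162, 48] [512, 164, 53] [507, 165, 51] [516, 165, 50] [510, 165, 47] [512, 166, 57] [509, 167, 53] [507, 167, 51] [516, 168, 49] [509, 170, 53] [515, 170, 53] [507, 171, 49] [513, 171, 50] [506, 172, 54] [515, 173, 54] [510, 173, 51] [513, 173, 51] [510, 176, 51] [515, 176, 51] [507, 176, 49] [513, 177, 45] [515, 178, 56] [509, 179, 53] [507, 179, 52] [513, 180, 45] [509, 181, 54] [512, 181, 53] [507, 182, 50] [515, 182, 51] [509, 184, 53] [507, 184, 52] [512, 185, 52] [516, 185, 48] [507, 187, 51] [512, 188, 50] [510, 188, 46] [507, 190, 51] [512, 190, 52] [510, 191, 49] [505, 193, 39] [512, 193, 52] [507, 193, 50] [510, 194, 48] [507, 196, 49] [513, 197, 49] [510, 197, 47] [512, 199, 50]
```

View pics/crop0.png

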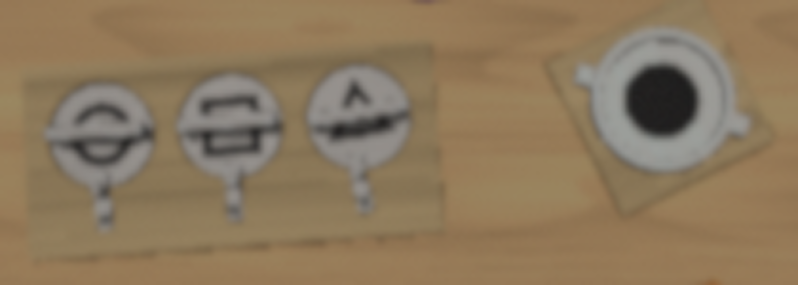

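The crop shows the square die in the middle pocket (scaled (327,323), crop (230,125)) and the large grey cap at crop (662,100). I'm swinging over the tray now.

Call:
apply_moves(moves=[[[0.06,-0.011,0],0.103],[[0.06,-0.011,0],0.103],[[0.06,-0.011,0],0.103],[[0.06,-0.011,0],0.103],[[0.06,-0.011,0],0.103],[[0.06,-0.011,0],0.103],[[0.06,-0.011,0],0.103],[[0.06,-0.011,0],0.103],[[0.06,-0.011,0],0.103],[[0.06,-0.011,0],0.103],[[0.06,-0.011,0],0.103],[[0.06,-0.011,0],0.103]], gripper=0)

```text
time_s: 1.6
eef_pos: [760.9, -562.9, 150.3]
tcp_rot: [-3.117, -0.081, -0.804]
ft_force: [2.8, -1.2, 6.7]
finger_gap: 0.001
```

The turn sign is about the tool's z, which points down, so positive turns lower the yaw. I went the wrong way and picked up some tilt at the reach limit. I'll plan rows by script, come back in and re-check the tilt.

```bash
cat > plan.py <<'E'
from h import *
from scipy.spatial.transform import Rotation as Ro
import sys
def plan(tgts,nrows):
    s=monitor.read_state(); p=np.array(s["eef_pos"]);R=Ro.from_euler("xyz",s["tcp_rot"]); yaw=s["tcp_rot"][2]
    print(np.round(p,1),np.round(s["tcp_rot"],4),np.round(s["joint_pos"],2),"down-axis",np.round(R.apply([0,0,1]),3))
    out=[]
    for (t,ty),n in zip(tgts,nrows):
        t=np.array(t,float); dp=(t-p)/n; dy=((ty-yaw+np.pi)%(2*np.pi)-np.pi)/n
        for i in range(n):
            m=R.inv().apply(dp)/1000; out.append([np.round(m,4).tolist(),round(-dy,3)]); R=R*Ro.from_euler("z",-dy)
            if np.linalg.norm(m)>.0625 or abs(dy)>.187: print("!limit",np.linalg.norm(m),dy)
        p=t;yaw=yaw+dy*n
    print(out)
E
python3 - <<'E'
from plan import *
plan([([520,-400,175],-0.05),([500,-150,175],.75)],[6,5])
E
```

```text
[ 760.9 -562.9  150.3] [-3.1167 -0.0808 -0.8044] [ 0.55  1.31  1.05  0.18 -1.03  1.65 -1.66] down-axis [ 0.074 -0.041 -0.996]
[[[-0.0469, 0.0099, -0.0082], np.float64(-0.126)], [[-0.0478, 0.0039, -0.0082], np.float64(-0.126)], [[-0.0479, -0.0021, -0.0082], np.float64(-0.126)], [[-0.0473, -0.0081, -0.0082], np.float64(-0.126)], [[-0.0459, -0.0139, -0.0082], np.float64(-0.126)], [[-0.0438, -0.0196, -0.0082], np.float64(-0.126)], [[-0.0064, -0.0497, -0.0023], np.float64(-0.16)], [[0.0016, -0.0501, -0.0023], np.float64(-0.16)], [[0.0096, -0.0492, -0.0023], np.float64(-0.16)], [[0.0173, -0.047, -0.0023], np.float64(-0.16)], [[0.0246, -0.0437, -0.0023], np.float64(-0.16)]]
```

Call:
apply_moves(moves=[[[-0.047,0.01,-0.008],-0.126],[[-0.048,0.004,-0.008],-0.126],[[-0.048,-0.002,-0.008],-0.126],[[-0.047,-0.008,-0.008],-0.126],[[-0.046,-0.014,-0.008],-0.126],[[-0.044,-0.02,-0.008],-0.126]])

```text
time_s: 2.35
eef_pos: [555.0, -405.7, 163.3]
tcp_rot: [3.105, -0.074, -0.098]
ft_force: [0.6, -0.0, 0.8]
finger_gap: 0.005
```

```bash
python3 - <<'E'
from plan import *
plan([([500,-150,180],.75),([490,40,180],1.65)],[6,5])
E
```

```text
[ 555.  -405.7  163.3] [ 3.1052 -0.0735 -0.098 ] [ 0.07  0.88  1.06  1.53 -0.86  1.15 -0.38] down-axis [ 0.069 -0.043 -0.997]
[[[-0.0131, -0.0413, -0.0053], np.float64(-0.141)], [[-0.0071, -0.0428, -0.0053], np.float64(-0.141)], [[-0.001, -0.0433, -0.0053], np.float64(-0.141)], [[0.0051, -0.0431, -0.0053], np.float64(-0.141)], [[0.0111, -0.0419, -0.0053], np.float64(-0.141)], [[0.0169, -0.0399, -0.0053], np.float64(-0.141)], [[0.0244, -0.0291, -0.0018], np.float64(-0.18)], [[0.0292, -0.0243, -0.0018], np.float64(-0.18)], [[0.0331, -0.0187, -0.0018], np.float64(-0.18)], [[0.0359, -0.0124, -0.0018], np.float64(-0.18)], [[0.0376, -0.0058, -0.0018], np.float64(-0.18)]]
```

Tilt stays at 0.08 rad, leaning outward along azimuth −0.56. I'll try to undo it at the inner reach limit on the same azimuth, where the reach error should push it the other way.

```bash
python3 - <<'E'
from plan import *
plan([([340,-220,180],.8)],[6])
E
```

```text
[ 555.  -405.7  163.3] [ 3.1052 -0.0735 -0.098 ] [ 0.07  0.88  1.06  1.53 -0.86  1.15 -0.38] down-axis [ 0.069 -0.043 -0.997]
[[[-0.0384, -0.0271, -0.0066], np.float64(-0.15)], [[-0.0339, -0.0325, -0.0066], np.float64(-0.15)], [[-0.0287, -0.0372, -0.0066], np.float64(-0.15)], [[-0.0228, -0.041, -0.0066], np.float64(-0.15)], [[-0.0165, -0.044, -0.0066], np.float64(-0.15)], [[-0.0097, -0.046, -0.0066], np.float64(-0.15)]]
```

Call:
apply_moves(moves=[[[-0.038,-0.027,-0.007],-0.15],[[-0.034,-0.032,-0.007],-0.15],[[-0.029,-0.037,-0.007],-0.15],[[-0.023,-0.041,-0.007],-0.15],[[-0.016,-0.044,-0.007],-0.15],[[-0.01,-0.046,-0.007],-0.15]])

```text
time_s: 3.1
eef_pos: [328.9, -215.0, 180.9]
tcp_rot: [3.067, -0.015, 0.835]
ft_force: [-0.1, -0.5, 0.5]
finger_gap: 0.005
```

```bash
python3 - <<'E'
from plan import *
plan([([260,-170,180],.95)],[4])
E
```

```text
[ 328.9 -215.   180.9] [ 3.0666 -0.0148  0.8352] [-0.29  0.36  1.06  2.26 -0.53  0.69  0.4 ] down-axis [ 0.065 -0.039 -0.997]
[[[-0.0032, -0.0203, -0.0014], np.float64(-0.029)], [[-0.0026, -0.0204, -0.0014], np.float64(-0.029)], [[-0.0021, -0.0204, -0.0014], np.float64(-0.029)], [[-0.0015, -0.0205, -0.0014], np.float64(-0.029)]]
```

Call:
apply_moves(moves=[[[-0.003,-0.02,0],-0.02],[[-0.003,-0.02,0],-0.02],[[-0.003,-0.02,0],-0.02],[[-0.003,-0.02,0],-0.02]])

```text
time_s: 3.6
eef_pos: [256.0, -167.7, 174.1]
tcp_rot: [3.069, -0.013, 0.921]
ft_force: [-0.4, 0.0, -0.3]
finger_gap: 0.005
```

```bash
python3 - <<'E'
from plan import *
plan([([260,-170,180],.95)],[4])
E
```

```text
[ 256.  -167.7  174.1] [ 3.069  -0.0129  0.9207] [-0.49  0.21  1.18  2.45 -0.39  0.58  0.35] down-axis [ 0.066 -0.034 -0.997]
[[[0.0002, 0.0012, -0.0014], np.float64(-0.007)], [[0.0002, 0.0012, -0.0014], np.float64(-0.007)], [[0.0001, 0.0012, -0.0014], np.float64(-0.007)], [[0.0001, 0.0012, -0.0014], np.float64(-0.007)]]
```

Call:
apply_moves(moves=[[[-0.002,-0.015,0],0],[[-0.002,-0.015,0],0]])

```text
time_s: 3.85
eef_pos: [236.6, -157.3, 181.1]
tcp_rot: [3.08, -0.01, 0.922]
ft_force: [-0.7, 0.9, -0.9]
finger_gap: 0.004
```

```bash
python3 - <<'E'
from plan import *
plan([([260,-170,180],.95)],[1])
E
```

```text
[ 236.6 -157.3  181.1] [ 3.0796 -0.0103  0.9217] [-0.35  0.07  0.91  2.47 -0.11  0.57 -0.  ] down-axis [ 0.056 -0.029 -0.998]
[[[0.004, 0.0261, 0.0028], np.float64(-0.028)]]
```

The tilt is shrinking, so I'm continuing.

Call:
apply_moves(moves=[[[-0.002,-0.02,0],0],[[-0.002,-0.02,0],0]])

```text
time_s: 4.1
eef_pos: [228.5, -150.9, 181.0]
tcp_rot: [3.095, -0.021, 0.924]
ft_force: [-1.0, 0.5, 0.5]
finger_gap: 0.001
```

```bash
python3 - <<'E'
from plan import *
plan([([260,-170,180],.95)],[1])
E
```

```text
[ 228.5 -150.9  181. ] [ 3.0953 -0.0214  0.9237] [ 0.11  0.04  0.41  2.47 -0.06  0.59 -0.08] down-axis [ 0.05  -0.011 -0.999]
[[[0.0037, 0.0365, 0.0028], np.float64(-0.026)]]
```

Call:
apply_moves(moves=[[[-0.012,-0.016,0],0],[[-0.012,-0.016,0],0]])

```text
time_s: 4.35
eef_pos: [216.9, -152.5, 181.8]
tcp_rot: [3.103, -0.025, 0.923]
ft_force: [-0.9, -0.4, -0.3]
finger_gap: 0.004
```

```bash
python3 - <<'E'
from plan import *
plan([([260,-170,180],.95)],[1])
E
```

```text
[ 216.9 -152.5  181.8] [ 3.1029 -0.0252  0.9231] [ 0.56  0.04 -0.03  2.47 -0.04  0.6  -0.08] down-axis [ 0.046 -0.003 -0.999]
[[[0.012, 0.0448, 0.0039], np.float64(-0.027)]]
```

```bash
python3 - <<'E'
from plan import *
plan([([285,-10,185],1.55)],[4])
E
```

```text
[ 216.9 -152.5  181.8] [ 3.1029 -0.0252  0.9231] [ 0.56  0.04 -0.03  2.47 -0.04  0.6  -0.08] down-axis [ 0.046 -0.003 -0.999]
[[[0.0387, -0.0079, -0.0001], np.float64(-0.157)], [[0.0395, -0.0018, -0.0001], np.float64(-0.157)], [[0.0392, 0.0044, -0.0001], np.float64(-0.157)], [[0.0381, 0.0105, -0.0001], np.float64(-0.157)]]
```

Then two inward rows (world −x = tool −y at yaw ~1.55).

Call:
apply_moves(moves=[[[0.039,-0.008,0],-0.157],[[0.039,-0.002,0],-0.157],[[0.039,0.004,0],-0.157],[[0.038,0.01,0],-0.157],[[0,-0.02,0],0],[[0,-0.02,0],0]])

```text
time_s: 5.1
eef_pos: [256.6, -19.7, 185.5]
tcp_rot: [3.097, -0.001, 1.514]
ft_force: [-0.6, -0.2, 0.6]
finger_gap: 0.008
```

```bash
python3 - <<'E'
from plan import *
plan([([285,-10,185],1.55)],[1])
E
```

```text
[256.6 -19.7 185.5] [ 3.0965e+00 -1.0000e-03  1.5137e+00] [ 0.71  0.03 -0.75  2.46  0.04  0.61 -0.14] down-axis [ 0.045 -0.002 -0.999]
[[[0.0113, 0.0277, 0.0017], np.float64(-0.036)]]
```

Call:
apply_moves(moves=[[[0,-0.03,0],0],[[0,-0.03,0],0]])

```text
time_s: 5.35
eef_pos: [238.6, -22.2, 200.4]
tcp_rot: [3.09, -0.008, 1.509]
ft_force: [-0.3, -0.5, 1.4]
finger_gap: 0.004
```

```bash
python3 - <<'E'
from plan import *
plan([([285,-10,185],1.55)],[1])
E
```

```text
[238.6 -22.2 200.4] [ 3.0898 -0.0083  1.5089] [ 1.17 -0.08 -1.07  2.47 -0.13  0.67  0.13] down-axis [ 0.052  0.005 -0.999]
[[[0.0149, 0.0447, 0.0179], np.float64(-0.041)]]
```

```bash
python3 - <<'E'
from plan import *
plan([([350,-20,185],1.55),([350,-20,80],1.55)],[3,3])
E
```

```text
[238.6 -22.2 200.4] [ 3.0898 -0.0083  1.5089] [ 1.17 -0.08 -1.07  2.47 -0.13  0.67  0.13] down-axis [ 0.052  0.005 -0.999]
[[[0.003, 0.0367, 0.0071], np.float64(-0.014)], [[0.0025, 0.0367, 0.0071], np.float64(-0.014)], [[0.002, 0.0368, 0.0071], np.float64(-0.014)], [[-0.0002, -0.0018, 0.035], np.float64(-0.0)], [[-0.0002, -0.0018, 0.035], np.float64(-0.0)], [[-0.0002, -0.0018, 0.035], np.float64(-0.0)]]
```

Call:
apply_moves(moves=[[[0.003,0.037,0.007],-0.014],[[0.002,0.037,0.007],-0.014],[[0.002,0.037,0.007],-0.014],[[0,-0.002,0.035],0],[[0,-0.002,0.035],0],[[0,-0.002,0.035],0]])

```text
time_s: 6.1
eef_pos: [345.5, -32.1, 79.4]
tcp_rot: [3.086, 0.011, 1.529]
ft_force: [0.7, -1.1, -0.4]
finger_gap: 0.005
```

```bash
python3 - <<'E'
from plan import *
plan([([340,-10,50],1.55)],[1])
E
```

```text
[345.5 -32.1  79.4] [3.0864 0.0113 1.5287] [ 0.53  0.47 -0.74  2.45  0.9   0.43 -1.02] down-axis [ 0.055 -0.014 -0.998]
[[[0.0221, -0.008, 0.0287], np.float64(-0.021)]]
```

Call:
apply_moves(moves=[[[0.005,0.003,0.02],0],[[0.005,0.003,0.02],0]])

```text
time_s: 6.35
eef_pos: [353.2, -23.0, 37.5]
tcp_rot: [3.091, 0.012, 1.529]
ft_force: [0.2, 1.1, -0.8]
finger_gap: 0.002
```

```bash
python3 - <<'E'
from plan import *
plan([([340,-10,50],1.55)],[1])
E
```

```text
[353.2 -23.   37.5] [3.0913 0.0121 1.5289] [ 0.39  0.57 -0.6   2.47  1.2   0.36 -1.33] down-axis [ 0.05  -0.014 -0.999]
[[[0.0122, -0.0131, -0.0134], np.float64(-0.021)]]
```

Call:
apply_moves(moves=[[[0,-0.015,0],0],[[0,-0.015,0],0]])

```text
time_s: 6.6
eef_pos: [328.4, -22.7, 29.6]
tcp_rot: [-3.132, 0.032, 1.548]
ft_force: [-0.5, 1.2, -1.5]
finger_gap: 0.007
```

```bash
python3 - <<'E'
from plan import *
plan([([340,-10,50],1.55)],[1])
E
```

```text
[328.4 -22.7  29.6] [-3.1318  0.0316  1.5478] [ 0.68  0.81 -1.16  2.47  1.26  0.8  -1.51] down-axis [-0.011 -0.031 -0.999]
[[[0.0123, 0.0111, -0.0209], np.float64(-0.002)]]
```

Tilt is now only about 0.01 in x (the jaw plane) and 0.03 along the bar, which is acceptable. Next I rise and look from above the tray.

```bash
python3 - <<'E'
from plan import *
plan([([370,-20,170],1.6),([470,50,220],1.65)],[4,4])
E
```

```text
[328.4 -22.7  29.6] [-3.1318  0.0316  1.5478] [ 0.68  0.81 -1.16  2.47  1.26  0.8  -1.51] down-axis [-0.011 -0.031 -0.999]
[[[-0.0002, 0.01, -0.0352], np.float64(-0.013)], [[-0.0003, 0.01, -0.0352], np.float64(-0.013)], [[-0.0005, 0.01, -0.0352], np.float64(-0.013)], [[-0.0006, 0.01, -0.0352], np.float64(-0.013)], [[0.0164, 0.0253, -0.0133], np.float64(-0.012)], [[0.016, 0.0256, -0.0133], np.float64(-0.012)], [[0.0157, 0.0258, -0.0133], np.float64(-0.012)], [[0.0154, 0.0259, -0.0133], np.float64(-0.012)]]
```

Call:
apply_moves(moves=[[[0,0.01,-0.035],-0.013],[[0,0.01,-0.035],-0.013],[[0,0.01,-0.035],-0.013],[[0,0.01,-0.035],-0.013],[[0.016,0.025,-0.013],-0.012],[[0.016,0.025,-0.013],-0.012],[[0.016,0.025,-0.013],-0.012],[[0.016,0.025,-0.013],-0.012]])

```text
time_s: 7.6
eef_pos: [465.2, 53.5, 213.2]
tcp_rot: [-3.102, 0.005, 1.648]
ft_force: [0.5, -0.1, 0.0]
finger_gap: 0.011
```

```bash
python3 - <<'E'
from plan import *
import pickle
plan([([470,60,220],1.65)],[1])
g=grab("wrist"); pickle.dump(g,open("w1.pkl","wb")); save(g,"w1.png",scale=1.42)
print(np.round(onz(g,280,210,14)), -np.array(g["extrinsics"])[:3,:3].T@np.array(g["extrinsics"])[:3,3])
E
```

```text
[465.2  53.5 213.2] [-3.1021  0.0054  1.6475] [ 0.6   0.58 -1.18  1.9   0.58  1.12 -0.74] down-axis [-0.039 -0.008 -0.999]
[[[0.0061, 0.005, -0.0071], np.float64(-0.002)]]
[456.  12.  14.] [466.72020701 126.88726194 423.55394233]
```

View pics/w1.png

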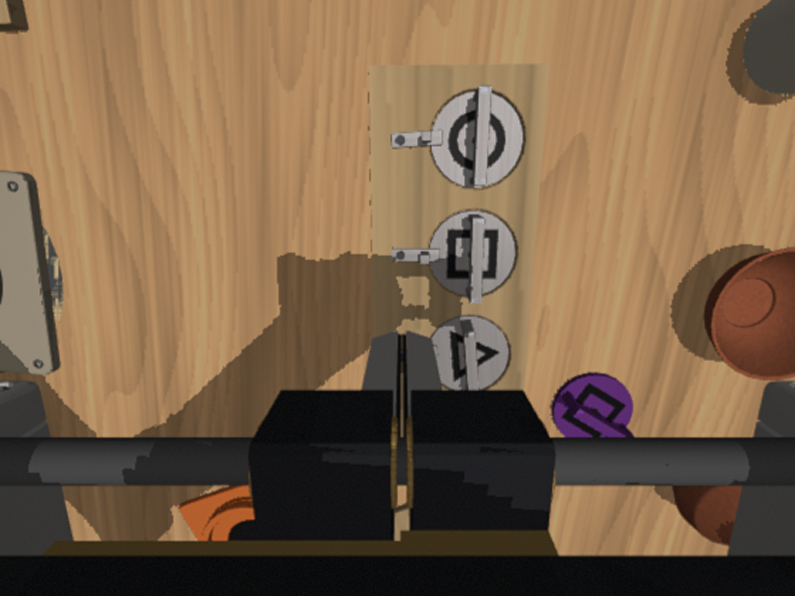

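The wrist view shows the square die with its bar at scaled (477,219)–(476,302), the tab at about (425,256), and the purple look-alike at (592,405). I'll measure these from the wrist depth.

```bash
python3 - <<'E'
from h import *
import pickle; g=pickle.load(open("w1.pkl","rb")); P=cloud(g)
def sel(x0,x1,y0,y1,z0,z1):
    m=(P[...,0]>x0)&(P[...,0]<x1)&(P[...,1]>y0)&(P[...,1]<y1)&(P[...,2]>z0)&(P[...,2]<z1); return P[m]
for n,b in dict(mid=(495,545,15,110),rd=(490,540,115,210)).items():
    q=sel(*b,46,60); (c,wh,an)=cv2.minAreaRect(q[:,:2].astype(np.float32)); print(n,len(q),q.mean(0),c,wh,an)
q=sel(455,498,40,80,36,50);print("tab",len(q),q.mean(0),q.min(0),q.max(0))
q=sel(455,498,130,180,36,50);print("tabL",len(q),q.mean(0))
# rays
for n,u,v,z in [("bar1",477,219,52),("bar2",476,302,52),("tab",425,256,43),("pivot",402,254,21),("pivotL",400,140,21),("disc",472,253,14),("discL",477,139,14),("corner",370,66,16),("corner2",545,66,16)]:
    print(n,np.round(onz(g,u/1.42,v/1.42,z),1))
save(g,"w1c.png",(130,230,250,390),5.5)
E
```

```text
mid 539 [520.05565478  61.98058331  52.50926209] (520.43212890625, 61.14292907714844) (10.13438892364502, 73.24700927734375) 4.512729167938232
rd 670 [512.75077683 160.98410079  52.32160761] (513.1748046875, 160.28392028808594) (10.34284496307373, 73.44380950927734) 3.8397774696350098
tab 42 [476.4823286   58.08714578  43.4812902 ] [473.11476287  54.05516851  39.95382852] [479.85882563  61.65165031  45.82195079]
tabL 53 [469.34583997 158.59668592  43.39607853]
bar1 [517.   96.1  52. ]
bar2 [524.6  25.2  52. ]
tab [477.3  60.2  43. ]
pivot [456.7  56.5  21. ]
pivotL [447.5 155.4  21. ]
disc [521.3  61.5  14. ]
discL [514.  161.6  14. ]
corner [417.7 212.7  16. ]
corner2 [562.9 222.4  16. ]
```

View pics/w1c.png

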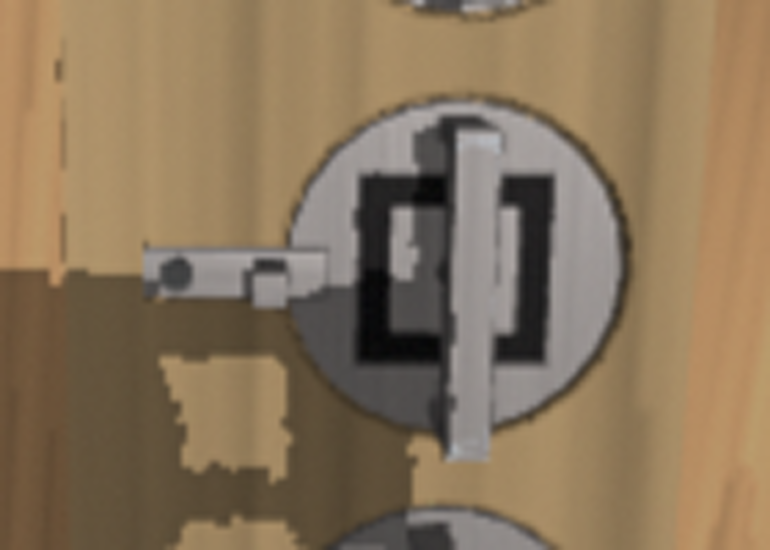

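The crop confirms it: a square outline, the keeper tip over the disc's left edge, and the tab at crop (268,285). Bar centre is (520.4, 61.5) with yaw +0.08, and the tab is at (477, 58.5). First I trim the −0.039 tilt with a brief outward over-reach, well above the pots.

```bash
python3 - <<'E'
from plan import *
plan([([800,120,260],1.65)],[7])
E
```

```text
[469.4  57.2 214.9] [-3.1084e+00  7.0000e-04  1.6487e+00] [ 0.59  0.58 -1.18  1.89  0.58  1.12 -0.74] down-axis [-0.033 -0.003 -0.999]
[[[0.0053, 0.0475, -0.008], np.float64(-0.0)], [[0.0053, 0.0475, -0.008], np.float64(-0.0)], [[0.0053, 0.0475, -0.008], np.float64(-0.0)], [[0.0052, 0.0475, -0.008], np.float64(-0.0)], [[0.0052, 0.0475, -0.008], np.float64(-0.0)], [[0.0052, 0.0475, -0.008], np.float64(-0.0)], [[0.0052, 0.0475, -0.008], np.float64(-0.0)]]
```

Call:
apply_moves(moves=[[[0.005,0.047,-0.008],0],[[0.005,0.047,-0.008],0],[[0.005,0.047,-0.008],0],[[0.005,0.047,-0.008],0],[[0.005,0.047,-0.008],0],[[0.005,0.047,-0.008],0],[[0.005,0.047,-0.008],0]])

```text
time_s: 8.52
eef_pos: [800.9, 113.8, 255.0]
tcp_rot: [-3.1, 0.008, 1.648]
ft_force: [2.1, 0.2, 0.6]
finger_gap: -0.001
```

```bash
python3 - <<'E'
from plan import *
plan([([860,130,260],1.65)],[2])
E
```

```text
[800.9 113.8 255. ] [-3.1003  0.0083  1.6479] [ 0.07  1.01 -0.96  0.68  0.77  1.72 -0.4 ] down-axis [-0.041 -0.011 -0.999]
[[[0.0058, 0.03, -0.0038], np.float64(-0.001)], [[0.0057, 0.03, -0.0038], np.float64(-0.001)]]
```

Call:
apply_moves(moves=[[[0.005,0.03,0],0],[[0.005,0.03,0],0],[[0.005,0.03,0],0]])

```text
time_s: 8.9
eef_pos: [865.1, 128.6, 234.4]
tcp_rot: [-3.116, 0.026, 1.651]
ft_force: [-0.3, 1.0, -0.7]
finger_gap: 0.006
```

```bash
python3 - <<'E'
from plan import *
plan([([860,130,260],1.65)],[2])
E
```

```text
[865.1 128.6 234.4] [-3.116   0.0257  1.6507] [-0.11  1.19 -1.11  0.19  1.08  1.89 -0.2 ] down-axis [-0.023 -0.028 -0.999]
[[[0.0006, -0.0028, -0.0128], np.float64(0.0)], [[0.0006, -0.0028, -0.0128], np.float64(0.0)]]
```

Call:
apply_moves(moves=[[[0.004,0.02,-0.005],0]])

```text
time_s: 9.02
eef_pos: [869.9, 138.7, 231.6]
tcp_rot: [-3.128, 0.012, 1.658]
ft_force: [-0.6, 0.8, -0.0]
finger_gap: 0.006
```

```bash
python3 - <<'E'
from plan import *
plan([([700,100,240],1.65)],[4])
E
```

```text
[869.9 138.7 231.6] [-3.1278  0.0125  1.6578] [-0.12  1.19 -1.03  0.19  0.98  1.87 -0.19] down-axis [-0.013 -0.014 -1.   ]
[[[-0.006, -0.0432, -0.0014], np.float64(0.002)], [[-0.0061, -0.0432, -0.0014], np.float64(0.002)], [[-0.0061, -0.0432, -0.0014], np.float64(0.002)], [[-0.0062, -0.0431, -0.0014], np.float64(0.002)]]
```

Tilt is now about 0.014 on both axes. Next I go back to a point just on the −y side of the tab.

Call:
apply_moves(moves=[[[-0.006,-0.043,0],0.002],[[-0.006,-0.05,0],0],[[-0.006,-0.05,0],0],[[-0.006,-0.05,0.005],0],[[-0.006,-0.05,0.02],0],[[-0.006,-0.05,0.02],0],[[-0.006,-0.045,0.02],0],[[-0.006,-0.04,0.02],0],[[0,0,0],0]])

```text
time_s: 10.15
eef_pos: [509.0, 55.3, 141.5]
tcp_rot: [-3.12, 0.019, 1.652]
ft_force: [0.2, 0.2, 0.1]
finger_gap: 0.002
```

```bash
python3 - <<'E'
from plan import *
plan([([476,37,80],1.65),([476,37,27],1.65)],[2,2])
E
```

```text
[509.   55.3 141.5] [-3.1196  0.0194  1.6523] [ 0.54  0.77 -1.19  1.89  0.81  1.11 -0.91] down-axis [-0.02  -0.021 -1.   ]
[[[-0.0072, -0.0165, 0.0313], np.float64(0.001)], [[-0.0072, -0.0165, 0.0313], np.float64(0.001)], [[0.0005, 0.0006, 0.0265], np.float64(-0.0)], [[0.0005, 0.0006, 0.0265], np.float64(-0.0)]]
```

Call:
apply_moves(moves=[[[-0.009,-0.02,0.012],0],[[-0.009,-0.015,0.02],0],[[0,0,0.02],0],[[0,0,0],0]])

```text
time_s: 10.65
eef_pos: [478.1, 33.3, 90.3]
tcp_rot: [-3.125, 0.018, 1.649]
ft_force: [-0.5, -0.5, 0.4]
finger_gap: 0.004
```

```bash
python3 - <<'E'
from plan import *
plan([([476,37,60],1.65),([476,37,27],1.65)],[2,2])
E
```

```text
[478.1  33.3  90.3] [-3.1246  0.0175  1.6489] [ 0.56  0.79 -1.14  2.03  0.91  0.98 -0.99] down-axis [-0.016 -0.019 -1.   ]
[[[0.0022, -0.0006, 0.0151], np.float64(-0.001)], [[0.0022, -0.0006, 0.0151], np.float64(-0.001)], [[0.0003, 0.0003, 0.0165], np.float64(-0.0)], [[0.0003, 0.0003, 0.0165], np.float64(-0.0)]]
```

Call:
apply_moves(moves=[[[0.001,0,0.03],0],[[0.001,0,0.025],0],[[0,0,0.008],0],[[0,0,0],0]])

```text
time_s: 11.15
eef_pos: [483.3, 36.5, 29.1]
tcp_rot: [-3.133, 0.015, 1.647]
ft_force: [0.0, -0.1, -0.7]
finger_gap: 0.004
```

Call:
apply_moves(moves=[[[0.01,-0.003,0],0],[[0.008,-0.002,0],0],[[0.008,-0.005,0],0],[[0.008,-0.006,0],0],[[0.006,-0.006,0],0],[[0,0,0],0]])

```text
time_s: 11.9
eef_pos: [458.1, 79.0, 31.3]
tcp_rot: [-3.137, 0.014, 1.648]
ft_force: [-0.3, -0.1, -0.1]
finger_gap: 0.006
```

```bash
python3 - <<'E'
from plan import *
plan([([476,37,60],1.65)],[2])
E
```

```text
[458.1  79.   31.3] [-3.1372  0.0144  1.6482] [ 0.41  0.85 -1.04  2.12  1.06  0.85 -1.24] down-axis [-0.003 -0.015 -1.   ]
[[[-0.0218, 0.0073, -0.0141], np.float64(-0.001)], [[-0.0218, 0.0072, -0.0141], np.float64(-0.001)]]
```

Call:
apply_moves(moves=[[[0,0,-0.03],0],[[-0.02,0.02,-0.04],0],[[-0.03,0.03,-0.04],0],[[-0.015,0.01,-0.01],0],[[0,0,0],0]], gripper=0.5)

```text
time_s: 12.52
eef_pos: [524.7, 17.9, 154.9]
tcp_rot: [-3.135, 0.015, 1.648]
ft_force: [-0.3, -0.1, -0.4]
finger_gap: 0.484
```

```bash
python3 - <<'E'
from plan import *
plan([([520,61,120],1.65)],[2])
g=grab("wrist"); P=cloud(g)
def sel(x0,x1,y0,y1,z0,z1):
    m=(P[...,0]>x0)&(P[...,0]<x1)&(P[...,1]>y0)&(P[...,1]<y1)&(P[...,2]>z0)&(P[...,2]<z1); return P[m]
q=sel(430,498,30,110,36,48);print("tab",len(q),np.median(q,0))
q=sel(495,545,15,110,46,60); print(len(q),cv2.minAreaRect(q[:,:2].astype(np.float32)))
u,v=pix(g,[490,60,20]);u=int(u);v=int(v);print(u,v)
save(g,"w2.png",(max(0,v-110),v+110,max(0,u-140),u+140),2.8)
E
```

```text
[524.7  17.9 154.9] [-3.1351  0.0151  1.6484] [ 0.61  0.74 -1.18  1.86  0.79  1.11 -0.8 ] down-axis [-0.005 -0.016 -1.   ]
[[[0.0219, -0.0006, 0.0171], np.float64(-0.001)], [[0.0219, -0.0006, 0.0171], np.float64(-0.001)]]
tab 70 [477.17641032  58.03287945  43.40571507]
741 ((520.249755859375, 61.01971435546875), (9.174915313720703, 73.91036987304688), 4.614542484283447)
255 149
```

View pics/w2.png

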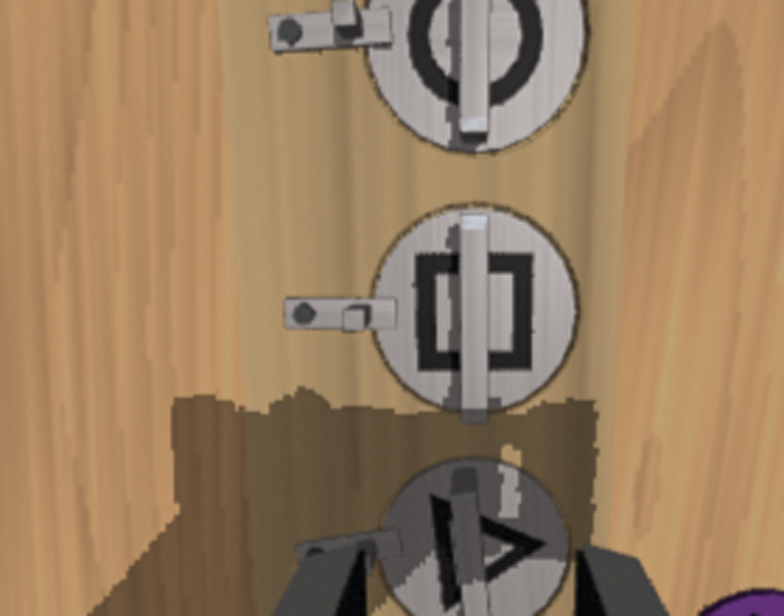

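The keeper hasn't turned: the tab is still at (477,58). Either it slipped off, or the opening fingers swept it back. I'll repeat with closed fingers, a straight push and a check on the way.

Call:
apply_moves(moves=[[[0.006,-0.02,0.03],0],[[0.006,-0.02,0.03],0],[[0.004,-0.007,0.015],0],[[0,0,0],0]], gripper=0)

```text
time_s: 13.08
eef_pos: [468.8, 32.8, 75.4]
tcp_rot: [-3.129, 0.013, 1.657]
ft_force: [0.6, -0.1, -0.2]
finger_gap: 0.109
```

```bash
python3 - <<'E'
from plan import *
plan([([474,37,60],1.65),([474,37,26],1.65)],[1,2])
E
```

```text
[468.8  32.8  75.4] [-3.1286  0.0132  1.6566] [ 0.54  0.79 -1.09  2.07  0.93  0.91 -1.01] down-axis [-0.012 -0.014 -1.   ]
[[[0.0039, 0.0058, 0.0153], np.float64(0.007)], [[0.0002, 0.0002, 0.017], np.float64(-0.0)], [[0.0002, 0.0002, 0.017], np.float64(-0.0)]]
```

Call:
apply_moves(moves=[[[0,0.003,0.02],0],[[0,0.001,0.018],0],[[0,0,0.009],0],[[0,0,0],0]])

```text
time_s: 13.58
eef_pos: [472.9, 34.6, 28.3]
tcp_rot: [-3.13, 0.012, 1.66]
ft_force: [0.1, -0.6, -0.8]
finger_gap: 0.006
```

Call:
apply_moves(moves=[[[0.008,0,0],0],[[0.005,0,0],0],[[0.005,0,0],0],[[0,0,0],0]])

```text
time_s: 14.08
eef_pos: [472.4, 54.9, 29.8]
tcp_rot: [-3.133, 0.011, 1.66]
ft_force: [-0.3, 0.2, -0.1]
finger_gap: 0.003
```

```bash
python3 - <<'E'
from plan import *
plan([([474,37,60],1.65)],[1])
g=grab("wrist"); u,v=pix(g,[477,60,30]);print(u,v);u=int(u);v=int(v)
save(g,"w3.png",(max(0,v-75),v+75,max(0,u-100),u+100),4)
E
```

```text
[472.4  54.9  29.8] [-3.1332  0.0113  1.6601] [ 0.45  0.85 -1.01  2.09  1.04  0.85 -1.13] down-axis [-0.007 -0.012 -1.   ]
[[[-0.0183, -0.0002, -0.03], np.float64(0.01)]]
291.58230292865005 223.8863381375075
```

View pics/w3.png

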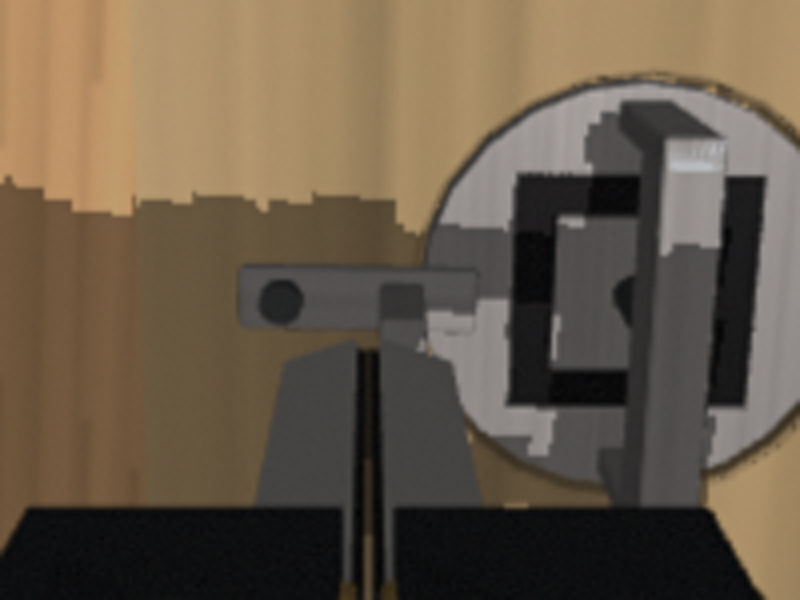

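```bash
python3 - <<'E'
from h import *
g=grab("wrist")
f=lambda p:np.round((pix(g,p)-[191,148])*4)
for p in ([472,55,30],[472,63,30],[472,47,30],[477,58,43],[477,62,43],[477,54,43],[477,62,21],[455,57,21],[520,98,52]): print(p,f(p))
print(-np.array(g["extrinsics"])[:3,:3].T@np.array(g["extrinsics"])[:3,3])
P=cloud(g)
for u,v in ((402,333),(402,300),(330,380),(410,370),(330,450)):
    a,b=u//4+191,v//4+148; print(u,v,np.round(P[b,a],1))
E
```

```text
[472, 55, 30] [372. 326.]
[472, 63, 30] [376. 283.]
[472, 47, 30] [368. 368.]
[477, 58, 43] [403. 338.]
[477, 62, 43] [405. 315.]
[477, 54, 43] [401. 360.]
[477, 62, 21] [403. 276.]
[455, 57, 21] [281. 292.]
[520, 98, 52] [710. 135.]
[466.37459862 128.73557298 239.83041616]
402 333 [476.4  59.1  43.3]
402 300 [476.3  61.8  34.7]
330 380 [465.3  63.2  77.5]
410 370 [476.5  64.7  73.9]
330 450 [466.2  64.2 101.6]
```

```bash
python3 - <<'E'
from h import *
g=grab("wrist"); P=cloud(g)
for u in (300,330,345,400,430):
    print(u)
    for v in range(325,400,8):
        a,b=u//4+191,v//4+148; print("  ",v,np.round(P[b,a],1))
b=grab("side"); u,v=map(int,pix(b,[472,55,40])); print(u,v)
save(b,"s3.png",(v-60,v+50,u-80,u+80),5)
E
```

```text
300
   325 [458.9  51.   21.7]
   333 [458.8  47.7  16.8]
   341 [nan nan nan]
   349 [459.   44.1  15.8]
   357 [460.9  63.3  69.9]
   365 [461.1  63.1  72.6]
   373 [461.3  63.2  75.9]
   381 [461.4  63.   78.5]
   389 [461.6  62.6  80.3]
   397 [461.8  62.9  83.7]
330
   325 [464.   51.3  21.2]
   333 [464.1  48.5  17.8]
   341 [464.2  46.7  17.1]
   349 [464.8  63.5  66.4]
   357 [464.9  62.6  67.2]
   365 [465.1  63.5  72.8]
   373 [465.2  62.8  74. ]
   381 [465.3  63.3  78.4]
   389 [465.4  63.4  81.5]
   397 [465.5  63.9  85.4]
345
   325 [467.   51.7  21.5]
   333 [467.1  48.7  17.5]
   341 [467.1  63.4  62. ]
   349 [467.2  63.5  65.8]
   357 [467.3  63.5  69. ]
   365 [467.4  63.1  71.2]
   373 [467.4  63.3  74.9]
   381 [467.5  63.2  77.5]
   389 [467.6  63.6  81.3]
   397 [467.7  63.6  84.2]
400
   325 [476.1  60.6  44.5]
   333 [476.3  58.8  43.3]
   341 [476.4  57.7  44.3]
   349 [475.4  64.1  65.4]
   357 [475.4  63.8  67.8]
   365 [475.4  63.7  70.9]
   373 [475.3  64.   74.7]
   381 [475.3  64.   77.8]
   389 [475.2  64.   80.8]
   397 [475.1  64.4  84.5]
430
   325 [482.4  53.4  22.3]
   333 [483.2  48.4  12.7]
   341 [483.3  47.4  14.3]
   349 [484.   43.    6.8]
   357 [479.5  64.3  68.2]
   365 [479.3  64.8  72.8]
   373 [479.3  64.3  74.6]
   381 [479.1  64.5  78.1]
   389 [479.   64.5  81.2]
   397 [478.9  64.3  83.4]
289 261
```

View pics/s3.png

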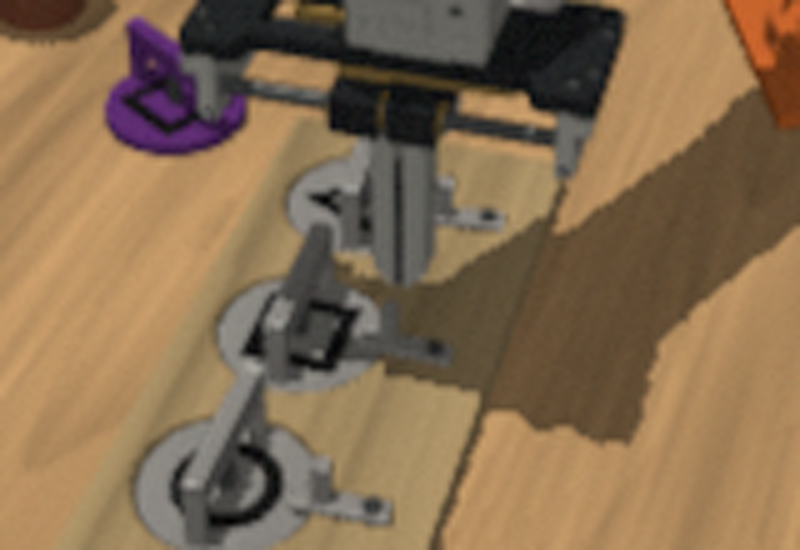

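```bash
python3 - <<'E'
from h import *
b=grab("side"); s=monitor.read_state(); print(s["eef_pos"])
for du,dv in ((400,283),(385,276),(425,276)):
    o,d=ray(b,209+du/5,201+dv/5); t=(55-o[1])/d[1]; print(np.round(o+d*t,1))
    t=(63-o[1])/d[1]; print("  ",np.round(o+d*t,1))
# where TCP should project in crop
print((pix(b,s["eef_pos"])-[209,201])*5,(pix(b,np.array(s["eef_pos"])+[0,0,31])-[209,201])*5)
P=cloud(b); 
for du,dv in ((395,270),(410,260),(330,240),(400,320)): print(np.round(P[201+dv//5,209+du//5],1))
E
```

```text
[472.22044382  53.96681514  29.47897493]
[474.5  55.   52.7]
   [471.5  63.   60.4]
[481.9  55.   54.6]
   [478.8  63.   62.2]
[462.4  55.   60.9]
   [459.5  63.   68.5]
[405.22502073 320.16869619] [405.55966389 270.05202913]
[473.3  64.6  69. ]
[466.5  63.6  76.3]
[519.4  31.1  45.6]
[479.5  41.5  16.3]
```

Cross-checking with both cameras, the visible fingertip is at z≈60 while the state reports 29.5. x and y agree. So the real fingertips end about 31 mm above the reported TCP, and my first push passed over the tab. I'll back off, descend with that correction and watch the force.

Call:
apply_moves(moves=[[[-0.012,0.002,0],0],[[-0.008,0,0],0],[[0,0,0.012],0],[[0,0,0.01],0],[[0,0,0.007],0],[[0,0,0],0]])

```text
time_s: 15.08
eef_pos: [475.3, 31.3, -2.2]
tcp_rot: [-3.131, 0.012, 1.657]
ft_force: [0.8, -0.4, 0.7]
finger_gap: 0.006
```

```bash
python3 - <<'E'
from plan import *
plan([([474,37,-3],1.65)],[1])
g=grab("wrist"); P=cloud(g); s=monitor.read_state(); y=s["eef_pos"][1]; x=s["eef_pos"][0]
m=(abs(P[...,0]-x)<14)&(abs(P[...,1]-y-8)<4)&(P[...,2]>24)&(P[...,2]<75)
q=P[m];print(len(q),np.round(np.percentile(q,[0,1,5,50],0),1), np.round(q[q[:,2]<np.percentile(q[:,2],10)].mean(0),1))
E
```

```text
[475.3  31.3  -2.2] [-3.1307  0.012   1.6571] [ 0.47  0.9  -0.96  2.11  1.12  0.81 -1.14] down-axis [-0.01  -0.013 -1.   ]
[[[0.0058, -0.0008, 0.0008], np.float64(0.007)]]
1432 [[461.6  38.7  29. ]
 [461.9  38.9  31.2]
 [463.   39.3  35.5]
 [474.   40.8  57.9]] [474.   40.3  35.1]
```

Offset confirmed: the tip is at z≈29. Now I push.

Call:
apply_moves(moves=[[[0.01,0,0],0],[[0.006,0,0],0],[[0.006,0,0],0],[[0.006,-0.002,0],0],[[0.005,-0.003,0],0],[[0,0,0],0]])

```text
time_s: 15.88
eef_pos: [466.6, 63.3, -1.9]
tcp_rot: [-3.13, 0.018, 1.657]
ft_force: [-1.0, -2.0, 1.0]
finger_gap: 0.01
```

```bash
python3 - <<'E'
from plan import *
plan([([474,37,-3],1.65)],[1])
g=grab("wrist"); P=cloud(g)
m=(P[...,0]>440)&(P[...,0]<500)&(P[...,1]>50)&(P[...,1]<95)&(P[...,2]>40)&(P[...,2]<46)
q=P[m];print(len(q),np.round(np.percentile(q,[0,50,100],0),1))
E
```

```text
[466.6  63.3  -1.9] [-3.1302  0.0181  1.6571] [ 0.39  0.9  -0.96  2.12  1.12  0.8  -1.23] down-axis [-0.01  -0.019 -1.   ]
[[[-0.0268, 0.0051, 0.0015], np.float64(0.007)]]
364 [[452.9  71.2  40. ]
 [463.6  74.4  43.4]
 [477.1  81.5  46. ]]
```

Call:
apply_moves(moves=[[[0.003,-0.005,0],0],[[0.002,-0.004,0],0],[[0,0,0],0]])

```text
time_s: 16.3
eef_pos: [458.0, 64.7, -1.9]
tcp_rot: [-3.132, 0.023, 1.654]
ft_force: [-0.6, -2.6, 0.5]
finger_gap: 0.002
```

Call:
apply_moves(moves=[[[-0.005,0,0],0],[[-0.005,0,-0.02],0],[[0,0,-0.05],0],[[-0.03,0.03,-0.04],0],[[-0.03,0.03,-0.01],0],[[0,0,0],0]])

```text
time_s: 17.05
eef_pos: [528.1, 9.0, 123.2]
tcp_rot: [-3.138, 0.006, 1.661]
ft_force: [-0.8, 0.5, -0.7]
finger_gap: 0.006
```

```bash
python3 - <<'E'
from plan import *
plan([([520.5,61.5,90],1.65)],[2])
g=grab("wrist"); P=cloud(g)
def sel(x0,x1,y0,y1,z0,z1):
    m=(P[...,0]>x0)&(P[...,0]<x1)&(P[...,1]>y0)&(P[...,1]<y1)&(P[...,2]>z0)&(P[...,2]<z1); return P[m]
q=sel(435,498,40,95,39,48);print("tab",len(q),np.round(np.percentile(q,[5,50,95],0),1))
q=sel(495,545,15,110,46,60); print(len(q),cv2.minAreaRect(q[:,:2].astype(np.float32)))
u,v=map(int,pix(g,[490,60,20]))
save(g,"w4.png",(max(0,v-110),v+110,max(0,u-140),u+140),2.8)
E
```

```text
[528.1   9.  123.2] [-3.1377  0.0061  1.6606] [ 0.6   0.78 -1.14  1.89  0.83  1.05 -0.8 ] down-axis [-0.003 -0.006 -1.   ]
[[[0.0266, -0.0013, 0.0165], np.float64(0.005)], [[0.0266, -0.0015, 0.0165], np.float64(0.005)]]
tab 88 [[449.5  74.8  40.6]
 [453.4  78.2  43.6]
 [456.9  81.6  44.6]]
950 ((520.8198852539062, 60.947566986083984), (9.760151863098145, 72.8153076171875), 4.767572402954102)
```

View pics/w4.png

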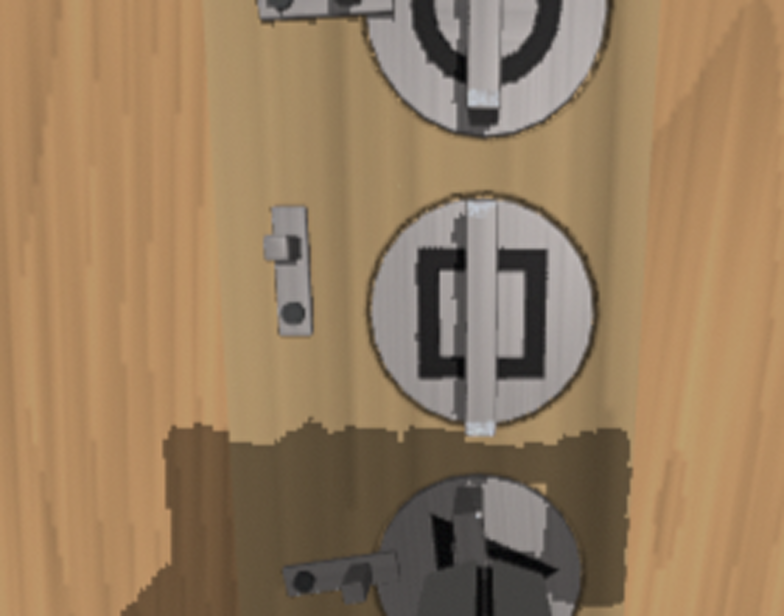

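The keeper now points about 1.57 rad aside (scaled (290,270)) and the die is unmoved with its bar at (481,320). Tilt is about 0. I open partway and come down over the bar.

Call:
apply_moves(moves=[[[0.02,-0.001,0.01],0.005],[[0.02,-0.001,0.02],0],[[0.008,0,0.02],0],[[0,0,0],0]], gripper=0.45)

```text
time_s: 17.6
eef_pos: [514.7, 65.1, 70.6]
tcp_rot: [-3.134, -0.001, 1.667]
ft_force: [0.0, -0.4, 0.1]
finger_gap: 0.395
```

```bash
python3 - <<'E'
from plan import *
plan([([520.7,61.2,50],1.653),([520.7,61.2,-5],1.653)],[1,2])
E
```

```text
[514.7  65.1  70.6] [-3.1339e+00 -1.0000e-03  1.6668e+00] [ 0.47  0.84 -1.06  1.95  0.92  0.95 -0.97] down-axis [-0.008  0.    -1.   ]
[[[-0.0045, 0.0058, 0.0206], np.float64(0.014)], [[-0.0, 0.0002, 0.0275], np.float64(-0.0)], [[-0.0, 0.0002, 0.0275], np.float64(-0.0)]]
```

Call:
apply_moves(moves=[[[-0.004,0.005,0.015],0.013],[[0,0,0.02],0],[[0,0,0.01],0],[[0,0,0],0]])

```text
time_s: 18.1
eef_pos: [520.5, 61.1, 24.1]
tcp_rot: [-3.135, -0.002, 1.652]
ft_force: [0.5, -0.4, 0.6]
finger_gap: 0.453
```

```bash
python3 - <<'E'
from plan import *
plan([([520.7,61.2,-5],1.653)],[2])
E
```

```text
[520.5  61.1  24.1] [-3.1351e+00 -1.6000e-03  1.6520e+00] [ 0.43  0.9  -0.99  1.97  1.01  0.88 -1.04] down-axis [-0.007  0.001 -1.   ]
[[[0.0, 0.0002, 0.0145], np.float64(-0.001)], [[0.0, 0.0002, 0.0145], np.float64(-0.001)]]
```

Call:
apply_moves(moves=[[[0,0,0.015],0],[[0,0,0.011],0],[[0,0,0],0],[[0,0,0],0]])

```text
time_s: 18.6
eef_pos: [521.1, 61.1, -3.0]
tcp_rot: [-3.136, -0.002, 1.651]
ft_force: [0.2, -0.2, 0.9]
finger_gap: 0.45
```

Call:
apply_moves(moves=[[[0,0,0.003],0],[[0,0,0],0],[[0,0,0],0],[[0,0,0],0],[[0,0,0],0],[[0,0,0],0],[[0,0,0],0]], gripper=0)

```text
time_s: 19.48
eef_pos: [521.7, 61.3, -5.5]
tcp_rot: [-3.138, -0.002, 1.651]
ft_force: [0.1, -0.2, 0.4]
finger_gap: 0.101
```

```bash
python3 - <<'E'
from plan import *
plan([([520.7,61.2,60],1.653)],[2])
E
```

```text
[521.7  61.3  -5.5] [-3.1380e+00 -2.2000e-03  1.6511e+00] [ 0.41  0.94 -0.95  1.98  1.07  0.84 -1.09] down-axis [-0.004  0.002 -1.   ]
[[[0.0, -0.0006, -0.0328], np.float64(-0.001)], [[0.0001, -0.0006, -0.0328], np.float64(-0.001)]]
```

Gripped: opening 9.5 mm, against a 10 mm bar. I lift slowly and straight up.

Call:
apply_moves(moves=[[[0,0,-0.004],0],[[0,0,-0.006],0],[[0,0,-0.008],0],[[0,0,-0.01],0],[[0,0,-0.015],0],[[0,0,-0.02],0],[[0,0,-0.02],0],[[0,0,0],0]])

```text
time_s: 20.48
eef_pos: [521.7, 61.1, 83.5]
tcp_rot: [-3.138, -0.002, 1.652]
ft_force: [0.7, -1.2, -3.1]
finger_gap: 0.097
```

```bash
python3 - <<'E'
from plan import *
from scipy.optimize import least_squares
plan([([520.7,61.2,60],1.653)],[2])
g=grab("wrist"); P=cloud(g); s=monitor.read_state(); x,y,z=s["eef_pos"]
# disc top plane near tip
r=np.hypot(P[...,0]-x,P[...,1]-y); m=(r<38)&(abs(P[...,2]-(z+31-12))<12); q=P[m]
A=np.c_[q[:,:2]-[x,y],np.ones(len(q))]; c=np.linalg.lstsq(A,q[:,2],rcond=None)[0]; print("disc plane",len(q),np.round(c,3))
u,v=map(int,pix(g,[x,y,z+20])); save(g,"w5.png",(max(0,v-150),v+100,max(0,u-150),u+150),2.6)
b=grab("side");u,v=map(int,pix(b,[x,y,z+20])); im=cv2.cvtColor(b["frame"],cv2.COLOR_RGB2BGR)[v-70:v+60,max(0,u-90):u+90]
cv2.imwrite("pics/s5.png",cv2.resize(im,None,fx=4,fy=4,interpolation=cv2.INTER_CUBIC))
# cap from start frames
E
```

```text
[521.7  61.1  83.5] [-3.1382e+00 -1.7000e-03  1.6517e+00] [ 0.48  0.82 -1.08  1.93  0.89  0.97 -0.95] down-axis [-0.003  0.001 -1.   ]
[[[0.0001, -0.0005, 0.0118], np.float64(-0.001)], [[0.0001, -0.0005, 0.0118], np.float64(-0.001)]]
disc plane 5398 [-2.00000e-03  4.00000e-03  1.03922e+02]
```

View pics/s5.png

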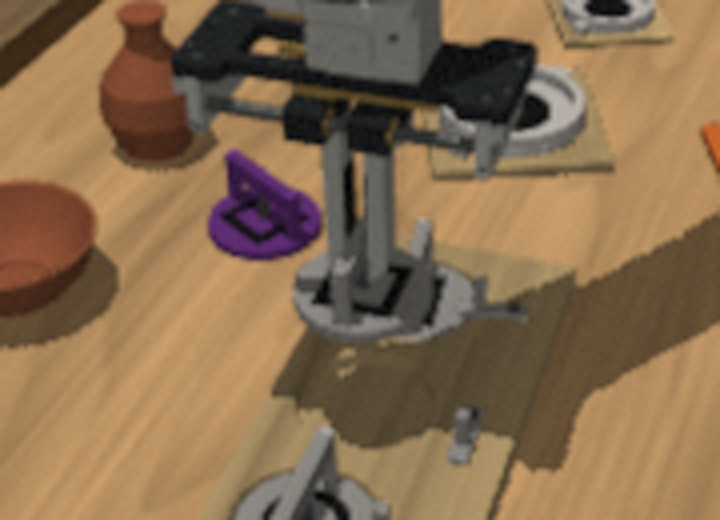

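The die hangs level (disc plane slope under 0.005), and the keepers and other dies are undisturbed. Underside is at about reported z + 12. Next I carry it to the cap.

Call:
apply_moves(moves=[[[-0.015,0,-0.005],0],[[-0.03,-0.001,-0.005],0],[[-0.035,-0.001,0],0],[[-0.035,-0.001,0],0],[[-0.035,-0.001,0],0],[[-0.035,-0.001,0],0],[[-0.035,-0.001,0],0],[[-0.035,-0.001,0],0],[[-0.025,-0.001,0],0],[[-0.012,0,0],0],[[0,0,0],0],[[0,0,0],0]])

```text
time_s: 22.08
eef_pos: [528.2, -251.4, 85.4]
tcp_rot: [-3.12, -0.001, 1.647]
ft_force: [0.0, -0.5, -2.8]
finger_gap: 0.1
```

```bash
python3 - <<'E'
from plan import *
from scipy.optimize import least_squares
plan([([540.6,-272,100],1.653)],[2])
s=monitor.read_state(); x,y,z=s["eef_pos"]
def circ(q):
    f=lambda p:np.hypot(q[:,0]-p[0],q[:,1]-p[1])-p[2]
    return least_squares(f,[540,-272,52],loss="soft_l1",f_scale=2).x
for n in ("wrist","side","top"):
    g=grab(n); P=cloud(g)
    rr=np.hypot(P[...,0]-540.6,P[...,1]+272); m=(abs(P[...,2]-28)<4)&(rr>40)&(rr<60); q=P[m]
    if len(q)>20: print("rim",n,len(q),np.round(circ(q),1),np.round(q.mean(0),1))
    r=np.hypot(P[...,0]-x,P[...,1]-y); m=(r<45)&(abs(P[...,2]-(z+20))<5); q=P[m]
    if len(q)>50: A=np.c_[q[:,:2]-[x,y],np.ones(len(q))]; print("disc",n,len(q),np.round(np.linalg.lstsq(A,q[:,2],rcond=None)[0],3),np.round((q.min(0)+q.max(0))/2,1))
    if n=="wrist": u,v=map(int,pix(g,[x,y,z+20])); save(g,"w6.png",scale=1.42)
E
```

```text
[ 528.2 -251.4   85.4] [-3.1197e+00 -1.0000e-03  1.6466e+00] [ 1.    0.91 -1.1   1.75  0.9   1.11 -0.34] down-axis [-0.022 -0.001 -1.   ]
[[[-0.0107, 0.0052, -0.0074], np.float64(-0.003)], [[-0.0107, 0.0052, -0.0074], np.float64(-0.003)]]
rim wrist 1358 [ 540.6 -273.5   52.5] [ 574.6 -254.    28.3]
disc wrist 6249 [-1.90000e-02 -8.00000e-03  1.05685e+02] [ 527.2 -250.6  105.3]
rim side 215 [ 543.1 -271.    52. ] [ 541.3 -269.3   27.7]
disc side 259 [-1.30000e-02 -2.00000e-02  1.05498e+02] [ 528.3 -250.8  105.4]
rim top 35 [ 538.8 -271.    52.3] [ 557.2 -230.4   27. ]
disc top 146 [ 2.00000e-03 -1.80000e-02  1.04415e+02] [ 523.5 -227.1  104.8]
```

View pics/w6.png

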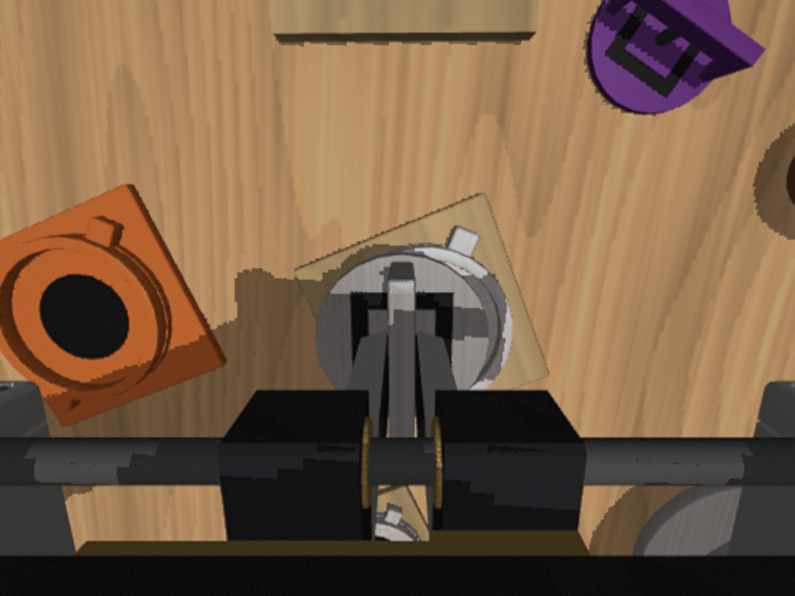

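The die is over the large grey cap, with the rim centre at (540.8,−272.5); my disc is at (528,−251). I centre it and descend.

Call:
apply_moves(moves=[[[-0.01,0.005,0],0],[[-0.01,0.005,0.005],0],[[0,0,0.02],0],[[0,0,0.015],0],[[0,0,0],0]])

```text
time_s: 22.85
eef_pos: [539.6, -271.1, 41.6]
tcp_rot: [-3.119, -0.001, 1.649]
ft_force: [0.8, 0.4, -3.2]
finger_gap: 0.101
```

```bash
python3 - <<'E'
from plan import *
plan([([541.2,-273.2,25],1.65)],[2])
s=monitor.read_state(); x,y,z=s["eef_pos"]
g=grab("wrist"); P=cloud(g); r=np.hypot(P[...,0]-x,P[...,1]-y); m=(r<42)&(abs(P[...,2]-(z+20))<5); q=P[m]
A=np.c_[q[:,:2]-[x,y],np.ones(len(q))]; print("disc",len(q),np.round(np.linalg.lstsq(A,q[:,2],rcond=None)[0],3))
E
```

```text
[ 539.6 -271.1   41.6] [-3.1185e+00 -8.0000e-04  1.6489e+00] [ 0.98  0.98 -1.05  1.72  0.96  1.08 -0.33] down-axis [-0.023 -0.001 -1.   ]
[[[-0.0011, 0.0009, 0.0083], np.float64(-0.001)], [[-0.0011, 0.0009, 0.0083], np.float64(-0.001)]]
disc 6250 [-2.1000e-02 -7.0000e-03  6.1842e+01]
```

Call:
apply_moves(moves=[[[-0.002,0.001,0.012],0],[[0,0,0.012],0],[[0,0,0.006],0],[[0,0,0],0]])

```text
time_s: 23.4
eef_pos: [541.0, -272.8, 10.5]
tcp_rot: [-3.12, -0.0, 1.649]
ft_force: [0.2, -0.6, -3.1]
finger_gap: 0.107
```

Call:
apply_moves(moves=[[[0,0,0.002],0],[[0,0,0],0]])

```text
time_s: 23.65
eef_pos: [541.4, -272.8, 8.9]
tcp_rot: [-3.121, -0.0, 1.649]
ft_force: [0.3, -0.4, -2.6]
finger_gap: 0.105
```

Call:
apply_moves(moves=[[[0,0,0.002],0],[[0,0,0.001],0],[[0,0,0],0]])

```text
time_s: 24.02
eef_pos: [541.7, -272.9, 6.2]
tcp_rot: [-3.122, 0.0, 1.649]
ft_force: [0.2, 0.2, -2.7]
finger_gap: 0.106
```

Call:
apply_moves(moves=[[[0,0,0.001],0],[[0,0,0],0]])

```text
time_s: 24.28
eef_pos: [541.8, -272.9, 5.3]
tcp_rot: [-3.122, 0.0, 1.649]
ft_force: [-1.2, -0.1, -2.3]
finger_gap: 0.103
```

Call:
apply_moves(moves=[[[0,0,0.001],0],[[0,0,0],0]])

```text
time_s: 24.52
eef_pos: [541.8, -273.0, 5.1]
tcp_rot: [-3.122, 0.001, 1.649]
ft_force: [-0.2, 0.3, -2.1]
finger_gap: 0.105
```

Call:
apply_moves(moves=[[[0,0,0.001],0],[[0,0,0],0]])

```text
time_s: 24.78
eef_pos: [541.8, -273.1, 5.1]
tcp_rot: [-3.122, 0.002, 1.649]
ft_force: [-0.4, 1.1, 0.5]
finger_gap: 0.099
```

Call:
apply_moves(moves=[[[0,0,0.002],0],[[0,0,0],0]])

```text
time_s: 25.02
eef_pos: [541.7, -273.1, 5.0]
tcp_rot: [-3.122, 0.003, 1.649]
ft_force: [-0.1, 1.0, -2.2]
finger_gap: 0.105
```

```bash
python3 - <<'E'
from plan import *
plan([([541.2,-273.2,25],1.65)],[2])
s=monitor.read_state(); print(s["ft_force"]); x,y,z=s["eef_pos"]
g=grab("wrist"); P=cloud(g); r=np.hypot(P[...,0]-x,P[...,1]-y); m=(r<38)&(abs(P[...,2]-(z+20))<6); q=P[m]
A=np.c_[q[:,:2]-[x,y],np.ones(len(q))]; print("disc",len(q),np.round(np.linalg.lstsq(A,q[:,2],rcond=None)[0],3))
E
```

```text
[ 541.7 -273.1    5. ] [-3.1221e+00  2.8000e-03  1.6492e+00] [ 0.97  1.02 -1.01  1.74  1.02  1.03 -0.36] down-axis [-0.019 -0.004 -1.   ]
[[[-0.0001, -0.0005, -0.01], np.float64(-0.0)], [[-0.0001, -0.0005, -0.01], np.float64(-0.0)]]
[-0.12715952  0.97926943 -2.2306949 ]
disc 5446 [-1.3000e-02 -2.0000e-03  2.5374e+01]
```

Call:
apply_moves(moves=[[[0,0,0.004],0],[[0,0,0.002],0],[[0,0,0],0]])

```text
time_s: 25.45
eef_pos: [541.5, -273.3, 4.8]
tcp_rot: [-3.121, 0.007, 1.649]
ft_force: [0.6, 0.7, -3.2]
finger_gap: 0.107
```

```bash
python3 - <<'E'
from plan import *
plan([([541.2,-273.2,25],1.65)],[2])
s=monitor.read_state(); print(s["ft_force"]); x,y,z=s["eef_pos"]
g=grab("wrist"); P=cloud(g); r=np.hypot(P[...,0]-x,P[...,1]-y); m=(r<38)&(abs(P[...,2]-(z+20))<6); q=P[m]
A=np.c_[q[:,:2]-[x,y],np.ones(len(q))]; print("disc",len(q),np.round(np.linalg.lstsq(A,q[:,2],rcond=None)[0],3))
q=P[(abs(P[...,2]-28)<3)&(np.hypot(P[...,0]-541,P[...,1]+272.5)>46)&(np.hypot(P[...,0]-541,P[...,1]+272.5)<58)]; print("rim z",np.median(q[:,2]))
E
```

```text
[ 541.5 -273.3    4.8] [-3.1213  0.0066  1.6489] [ 0.97  1.02 -1.01  1.74  1.02  1.03 -0.37] down-axis [-0.02  -0.008 -1.   ]
[[[-0.0, -0.0004, -0.0101], np.float64(-0.001)], [[-0.0, -0.0004, -0.0101], np.float64(-0.001)]]
[ 0.57086746  0.71703611 -3.18699351]
disc 5437 [-8.0000e-03 -6.0000e-03  2.5286e+01]
rim z 28.50226839096067
```

The arm no longer moves down on commands of several mm, and the disc top is about 3–4 mm below the rim, as expected when seated. I release.

Call:
apply_moves(moves=[[[0,0,0.001],0],[[0,0,0],0],[[0,0,0],0],[[0,0,0],0],[[0,0,0],0]], gripper=0.4)

```text
time_s: 26.12
eef_pos: [541.8, -273.5, 2.1]
tcp_rot: [-3.121, 0.006, 1.649]
ft_force: [-0.3, -0.3, 0.4]
finger_gap: 0.4
```

Call:
apply_moves(moves=[[[0,0,-0.015],0],[[0,0,-0.03],0],[[0,0,-0.04],0],[[0,0,-0.04],0],[[-0.04,0,-0.02],0],[[-0.04,0,0],0],[[0,0,0],0]])

```text
time_s: 27.0
eef_pos: [553.6, -352.4, 160.0]
tcp_rot: [-3.128, 0.008, 1.653]
ft_force: [0.8, -0.6, -0.4]
finger_gap: 0.399
```

```bash
python3 - <<'E'
from plan import *
plan([([541.2,-273.2,125],1.65)],[2])
g=grab("wrist"); P=cloud(g)
def plane(x,y,z,R=38):
    r=np.hypot(P[...,0]-x,P[...,1]-y); q=P[(r<R)&(abs(P[...,2]-z)<5)]
    A=np.c_[q[:,:2]-[x,y],np.ones(len(q))]; print("plane",len(q),np.round(np.linalg.lstsq(A,q[:,2],rcond=None)[0],3),np.round((q.min(0)+q.max(0))/2,1))
plane(541,-273,24)
q=P[(abs(P[...,0]-541)<45)&(abs(P[...,1]+273)<45)&(P[...,2]>50)&(P[...,2]<75)]; print("bar",len(q),cv2.minAreaRect(q[:,:2].astype(np.float32)),np.median(q[:,2]))
u,v=map(int,pix(g,[541,-273,25])); print(u,v); im=g["frame"][...,::-1][max(0,v-100):v+100,max(0,u-130):u+130]
t=grab("top")["frame"][...,::-1][195:270,170:380]
a=cv2.resize(np.ascontiguousarray(im),(780,int(780*im.shape[0]/im.shape[1])))[:330+0]; b=cv2.resize(np.ascontiguousarray(t),(780,270))
cv2.imwrite("pics/f.png",np.vstack([a,b]))
E
```

```text
[ 553.6 -352.4  160. ] [-3.1276  0.0075  1.6528] [ 1.08  0.9  -1.13  1.49  0.83  1.3  -0.06] down-axis [-0.013 -0.009 -1.   ]
[[[0.0401, -0.0027, 0.0172], np.float64(0.001)], [[0.0401, -0.0027, 0.0172], np.float64(0.001)]]
plane 3337 [ 0.000e+00 -3.000e-03  2.488e+01] [ 541.1 -272.9   25.1]
bar 886 ((540.8886108398438, -273.3319396972656), (9.805082321166992, 73.2771987915039), 4.666496753692627) 62.54953155646112
279 116
```

View pics/f.png

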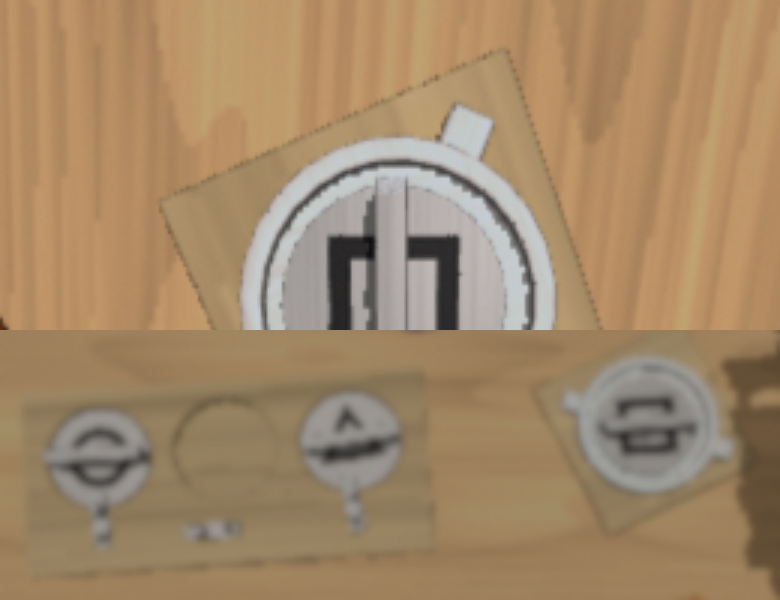

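The die sits flat inside the large grey cap: slope under 0.004, and bar top at 62.5 against 62 nominal. The round and triangle dies are still in their pockets under their keepers. The gripper is clear, so I'm handing in.

```bash
python3 -c "
from workcell import ctrl; print(ctrl.job_done())"
```

```text
the job is handed in; nothing more can be done
None
```

The square die is lying bridge up and flat on the floor of the large grey end cap, and the job is handed in, about 27 s in on the robot's clock.

**What I did:** I turned the middle keeper aside by about 1.57 rad, gripped the die by its bridge (9.5 mm opening on the 10 mm bar) and lifted it straight up. I then carried it over, lowered it until the arm would go no further, opened the gripper and backed away.

**Last checks:**
- **Position:** the die is centred within about 1 mm of the cap's measured centre.
- **Seating:** its tilt is under 0.004 rad, and the bar top is at 62.5 mm, against 62 mm if it rests on the floor.
- **Other dies:** the round and triangle dies are still in their pockets under their keepers.
- **Pots:** I kept the arm clear of them, but took no separate picture of them at the end.

**What went wrong or disagreed:**
- **Wrong first swing:** I had the turn sign reversed, which ran the arm to its reach limit and left about 0.08 rad of tool tilt. I removed it at the reach limits, and the die was level to about 0.004 rad when lifted.
- **First push missed:** the reported tool tip was about 31 mm lower than the real fingertips, so the fingers passed over the tab. Both cameras confirmed the offset and I corrected for it.
- **Unclear touchdown:** the wrist force did not show a clear touchdown. I judged contact by the arm stopping and by the depth readings, with the disc centre reading up to about 1 mm above its seat before release.

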